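Put the label rolls away by size

TASK

Put each of the four white rolls of blank labels away in its own round grey dish, the smallest roll in the smallest dish and so on up to the largest roll in the largest dish, each standing flat on the floor of its dish. Leave the glue stick and the dropper bottle standing where they are.

Things in the scene. Friction and masses are not known exactly. Their poses are not given: they have to be found in the camera images.
- roll_tiny: Smallest of the four white rolls of blank labels, a plain white cylinder standing on its flat end with a brown core in the middle of its top: diameter 34 mm, height 28 mm, solid for grasping. Loose. Origin at the centre of its underside, z up along the roll; yaw has no meaning.
- roll_small: Second smallest of the four white rolls of blank labels, a plain white cylinder standing on its flat end with a brown core in the middle of its top: diameter 47 mm, height 34 mm, solid for grasping. Loose. Origin at the centre of its underside, z up along the roll; yaw has no meaning.
- roll_medium: Second largest of the four white rolls of blank labels, a plain white cylinder standing on its flat end with a brown core in the middle of its top: diameter 60 mm, height 40 mm, solid for grasping. Loose. Origin at the centre of its underside, z up along the roll; yaw has no meaning.
- roll_large: Largest of the four white rolls of blank labels, a plain white cylinder standing on its flat end with a brown core in the middle of its top: diameter 68 mm, height 50 mm, solid for grasping. Loose. Origin at the centre of its underside, z up along the roll; yaw has no meaning.
- dish_tiny: Smallest of the four shallow round grey dishes, fixed to the worktop: inner floor 48 mm in diameter, wall 4 mm thick and almost upright, outer diameter about 58 mm, rim 12 mm above the worktop, inner floor 6 mm above the worktop. It is for the 34 mm roll. Origin at the dish's centre at worktop height, z up; yaw has no meaning.
- dish_small: Second smallest of the four shallow round grey dishes, fixed to the worktop: inner floor 61 mm in diameter, wall 4 mm thick and almost upright, outer diameter about 71 mm, rim 12 mm above the worktop, inner floor 6 mm above the worktop. It is for the 47 mm roll. Origin at the dish's centre at worktop height, z up; yaw has no meaning.
- dish_medium: Second largest of the four shallow round grey dishes, fixed to the worktop: inner floor 73 mm in diameter, wall 4 mm thick and almost upright, outer diameter about 83 mm, rim 12 mm above the worktop, inner floor 6 mm above the worktop. It is for the 60 mm roll. Origin at the dish's centre at worktop height, z up; yaw has no meaning.
- dish_large: Largest of the four shallow round grey dishes, fixed to the worktop: inner floor 85 mm in diameter, wall 4 mm thick and almost upright, outer diameter about 95 mm, rim 12 mm above the worktop, inner floor 6 mm above the worktop. It is for the 68 mm roll. Origin at the dish's centre at worktop height, z up; yaw has no meaning.
- glue_stick: Bystander: glue stick standing upright, a cylinder of diameter 27 mm, height 100 mm, white with a red and a green band. Loose and easily tipped. Origin at the centre of its underside.
- dropper_bottle: Bystander: small brown bottle with a black dropper cap, standing upright, 33 mm across, 102 mm high. Loose and easily tipped. Origin at the centre of its underside.
There are look-alikes about, which are no part of the job. What is shaped like the roll_large but green or turquoise is not meant.

How it is judged:
By the outcome, as a careful person would: the job done as asked, in the order asked, and still so for the second after the job is handed in, with the robot touching nothing.
It also fails if it takes over 106 s, if anything falls off the work surface, if the arm or the gripper's body presses on something with over 40 N, if the wrist force passes 120 N, or if a joint passes its speed limit or range.

ROBOT

A 6-joint arm with a two-finger parallel gripper is mounted at the origin on the work surface; the furniture and walls round the work are solid. World frame = base frame: x ahead of the robot, y to its left, z up, the work surface at z = 0. Lengths are in m, angles in rad, forces in N, time in s.
With the tool pointing down it reaches from about 0.3 to 0.95 m from the base axis. Payload 3.1 kg.
Tool frame: the origin (TCP) lies between the finger pads; the fingertips stand ahead of it and the grasp point (between the pads) is the TCP (bot.tips_ahead is the z of the fingertips in the tool frame, in m); z points along the fingers, y is the line along which they close (so a half turn about z gives the same grasp; the last joint's range is limited). The gripper opens to 85 mm and grips with 20 to 120 N. Pads are 22 mm wide; open, the fingers measure 114 mm over their backs; the gripper's body (76 mm by 85 mm) begins 54 mm behind the grasp point. The pads swing forward as they close: fully open they stand 13 mm farther back than shut.
Start: joints at [-1.228, 0.308, 1.634, -0, 1.2, -0.07], TCP at [0.251, -0.573, 0.25] pointing down, gripper open.
Joint ranges: [-3.06, 3.06], [-0.79, 1.96], [0.05, 2.63], [-1.19, 4.34], [0.05, 2.64], [-2.94, 2.94]. Speed limits (rad/s): [2.79, 2.79, 3.14, 3.14, 3.14, 3.14].

INTERFACE

Orientations are given as a unit quaternion [x, y, z, w].
In Python, from cell import bot, imaging gives the robot as it stands.
- The arm moves only by the tool play_rows, never from a script. Its argument "rows" is a list of rows, each a list of 4 numbers: the shift along the tool's x, y, z in cm, then the turn about the tool's z in rad. A call has 1 to 20 rows; each row shifts and turns the commanded pose from where the row before left it, along the tool's axes as they then stand; what a row does not reach is not made up. A row lasts 1/10 s, in which the tool goes at most 50 mm and 8.59 degrees, less where a joint would pass 70% of its speed; a pose out of reach is approached as far as the arm can. A call is refused whole if a number of a shift passes 5 or a number of a turn 0.15, either way. A call with a gripper value outside its range is refused whole. "claw" is the closure, from 0 (fully open) to 1 (shut), set as the call begins (left out, the last holds). The fingers move at their own pace and stop on an object; the grip force is fixed at half the most. Time passes only in rows, so rows that do not move let the fingers close. It gives the time, the measured TCP pose, the force, the opening and the grip force at its end, in the units of the state.
- bot.read_state(): the state, without advancing time (a new reading comes with each control period).
- imaging.snapshot(name): name is "side" or "top"; returns a dict with "pixels" (384x512x3 uint8, red, green, blue), "mtx" (3x3 intrinsics, pixels), "D" ([k1, k2, p1, p2, k3] as OpenCV has them; the pictures are not rectified), "camera_from_world" (4x4, takes a point from world to camera coordinates). Camera axes: x right, y down, z forward; pixel columns grow to the right and rows downward; lengths in m; the calibration is good to about 2 mm. A picture is of the moment at which its call begins. There is no depth.
- bot.hand_in(): hands the job in; it is judged then, once.
Trained networks look in a picture, given as the dict that the camera call returned (one of the last four; its "shot" number tells which), for a name from the list of things; names that differ only in an ending like _2 or _b are one class to them, and where a whole thing is asked for, a point or a joint stands for the part that bears it (a point fixed in the world has none). Each returns a list of dicts, best first, with "confidence" (0 to 1); they miss things now and then, are a little off and sometimes report something else, mostly with a low value. They report only what shows in the picture. A call takes as long as a camera call. They do not tell look-alikes from the thing itself.
- imaging.outline_of(query, picture): "region" (384x512 bool, what is visible of it) and "rect" ([left, top, right, bottom] in pixels, round what is visible of it).
The state is a dict: "clock": time; "joints": joint angles; "joint_velocities": joint speeds; "effort": joint torques, N m; "eef_pos": TCP position; "ee_rot": TCP orientation; "force": force on the tool from outside, world axes, zero at the start; "ft_torque": the same for the moment, N m; "width": opening from 0.0 (shut) to 1.0 (fully open); "grip_force": force on a finger pad.
Only numpy, scipy, OpenCV 4.12 (cv2) and the standard library are available. Lean on these libraries where they do the work, as an engineer would, in place of code of your own. Each camera call takes 0.05 s, during which the arm holds its last target. There are 200 camera calls.

## Working session

There is one attempt and no reset: what is moved stays moved. The work goes in short steps, Python scripts to look and compute and a tool call to move; the robot and the scene stay as the last step left them, time stands still between calls to the robot, and variables do not carry over. Pictures are saved under pics/ and viewed, at most 14 in all, crops included, and the job is handed in when it is done.

Besides the shell and the picture viewer there is one more tool, called after "Request:" as name([rows], argument=value, ...), one row to a line, values as JSON. play_rows: Moves the arm, as the interface text tells. Its arguments: {"type":"object","properties":{"rows":{"type":"array"},"claw":{"type":"number"}},"required":["rows"]}

```bash
mkdir -p pics; ls; python3 - <<'E'
from cell import bot, imaging
import cv2
for n in ("top","side"):
    s=imaging.snapshot(n); cv2.imwrite(f"pics/{n}0.png",cv2.resize(s["pixels"][:,:,::-1],(800,600),interpolation=cv2.INTER_CUBIC))
    print(n,s["mtx"],s["D"],s["camera_from_world"])
    for q in ["roll_tiny","roll_small","roll_medium","roll_large","dish_tiny","dish_small","dish_medium","dish_large","glue_stick","dropper_bottle"]:
        print(q,[(round(d["confidence"],2),[round(float(v)) for v in d["rect"]]) for d in imaging.outline_of(q,s)])
print(bot.read_state(), bot.tips_ahead)
E
```

```text
pics
top [[457.44996661   0.         255.40430031]
 [  0.         457.44996661 192.43669818]
 [  0.           0.           1.        ]] [-0.04424584  0.          0.          0.          0.        ] [[ 0.02635039 -0.9996469  -0.00342445 -0.0562639 ]
 [-0.99538593 -0.02592159 -0.09238464  0.47997162]
 [ 0.09226325  0.00584302 -0.99571751  1.25459458]
 [ 0.          0.          0.          1.        ]]
roll_tiny [(0.64, [378, 187, 389, 199])]
roll_small [(0.74, [347, 225, 365, 238])]
roll_medium [(0.86, [106, 212, 130, 232])]
roll_large [(0.81, [376, 225, 407, 250]), (0.77, [329, 174, 352, 204]), (0.75, [378, 134, 411, 163]), (0.56, [150, 211, 178, 240])]
dish_tiny [(0.67, [300, 221, 320, 240])]
dish_small [(0.67, [226, 172, 247, 196])]
dish_medium [(0.89, [272, 172, 302, 198]), (0.5, [380, 187, 391, 200])]
dish_large [(0.74, [150, 212, 179, 242])]
glue_stick [(0.7, [132, 177, 147, 188])]
dropper_bottle [(0.25, [328, 172, 353, 204])]
side [[440.05750784   0.         250.06389455]
 [  0.         440.05750784 185.89973775]
 [  0.           0.           1.        ]] [0.03205066 0.         
[... 877 characters left out ...]
clock': 1.1, 'joints': array([-1.22772613e+00,  3.08106989e-01,  1.63382144e+00, -1.62241958e-05,
        1.19968194e+00, -6.96964790e-02]), 'joint_velocities': array([ 0.00177363,  0.00120068, -0.00016071, -0.00106063, -0.00019065,
        0.00045997]), 'effort': array([-2.80461645e-04, -4.15296435e+01, -2.77087981e+01, -2.18714604e-04,
        8.25494244e-04,  1.17284753e-06]), 'eef_pos': array([ 0.25068832, -0.57252018,  0.25025743]), 'ee_rot': array([ 9.78777843e-01,  2.04924215e-01, -8.69695368e-06, -7.74983586e-06]), 'force': array([-0.04188516, -0.11618693, -0.22961021]), 'ft_torque': array([ 0.00246681, -0.03190799,  0.03514273]), 'grip_force': 0.0, 'width': 0.9975459523703396} 0.019
```

View pics/top0.png

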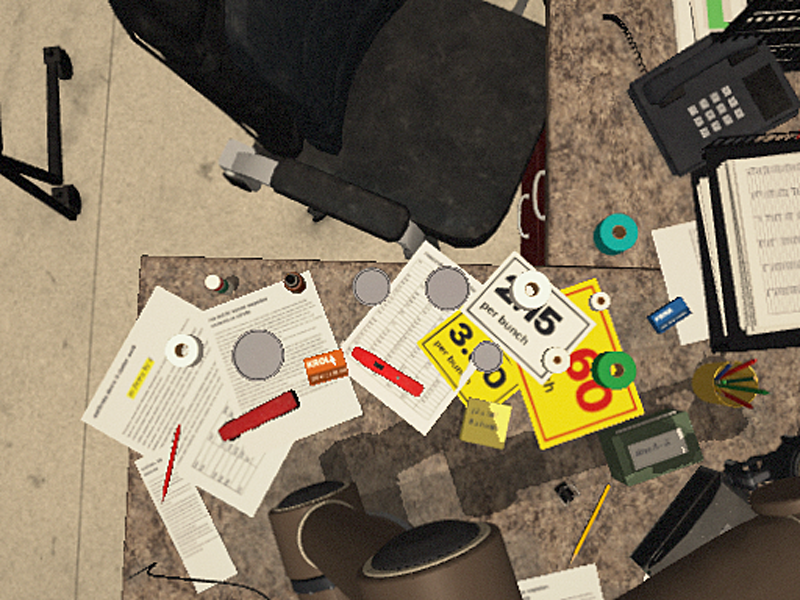

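View pics/side0.png

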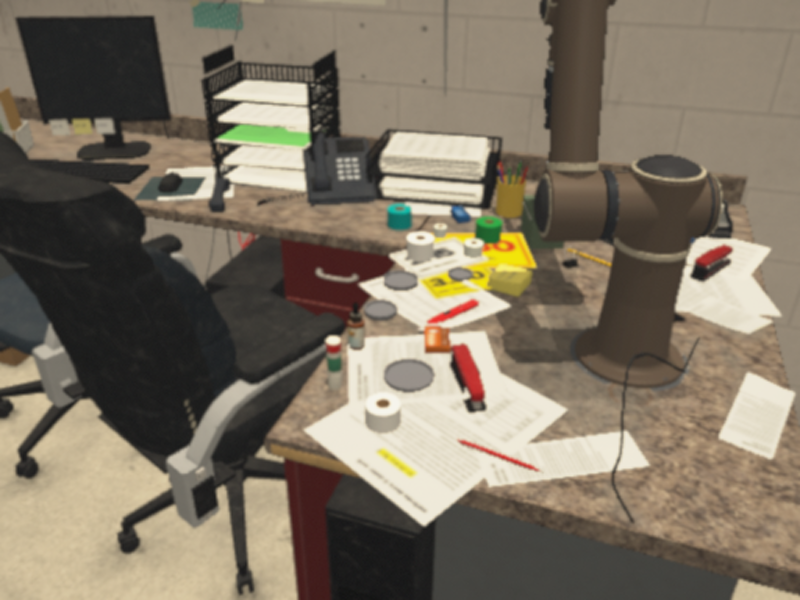

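The top picture (800x600 scale) shows the rolls at (182,350), (531,289), (556,360) and (600,300). The dishes are at (258,355), (447,288), (371,287) and (487,356), the glue stick at (215,283) and the dropper at (293,282). The green and turquoise rolls are look-alikes. Next I'll measure the brown cores and the grey discs.

```bash
cat > h.py <<'E'
import numpy as np, cv2
from cell import bot, imaging
def ray(s,u,v,z):
    n=cv2.undistortPoints(np.array([[[u,v]]],float),s["mtx"],np.array(s["D"],float))[0,0]
    T=s["camera_from_world"];R=T[:3,:3];c=-R.T@T[:3,3];d=R.T@np.array([n[0],n[1],1.])
    return (c+d*(z-c[2])/d[2])[:2]
def proj(s,P):
    T=s["camera_from_world"];r,_=cv2.Rodrigues(T[:3,:3])
    return cv2.projectPoints(np.array(P,float).reshape(-1,3),r,T[:3,3],s["mtx"],np.array(s["D"],float))[0][:,0]
def circ(s,x,y,z,d):
    a=np.linspace(0,2*np.pi,60);return proj(s,np.c_[x+d/2*np.cos(a),y+d/2*np.sin(a),0*a+z])
ROLL=dict(tiny=(.034,.028),small=(.047,.034),medium=(.060,.040),large=(.068,.050))
DISH=dict(tiny=.058,small=.071,medium=.083,large=.095)
def core(s,uv,r,z):  # dark core near a pixel guess, weighted by darkness
    u,v=uv;g=s["pixels"].astype(float).min(2);yy,xx=np.mgrid[:384,:512]
    w=np.clip(150-g,0,None)*(np.hypot(xx-u,yy-v)<r)
    c=(w*xx).sum()/w.sum(),(w*yy).sum()/w.sum()
    return c,ray(s,*c,z)
def disc(s,uv,r,z):
    p=s["pixels"].astype(int);u,v=uv;ref=np.median(p[int(v)-2:int(v)+3,int(u)-2:int(u)+3],(0,1))
    m=(np.abs(p-ref).max(2)<22).astype(np.uint8);m=cv2.morphologyEx(m,cv2.MORPH_OPEN,np.ones((3,3)))
    n,l,st,c=cv2.connectedComponentsWithStats(m,connectivity=4);k=l[int(v),int(u)]
    return c[k],st[k],ray(s,*c[k],z)
E
python3 - <<'E'
from h import *
s=imaging.snapshot("top"); t=imaging.snapshot("side")
k=.64
R=dict(medium=(182,350),large=(531,288),small=(556,360),tiny=(600,299))
D=dict(large=(258,355),medium=(447,288),small=(371,287),tiny=(487,356))
im=cv2.cvtColor(s["pixels"],cv2.COLOR_RGB2BGR);it=cv2.cvtColor(t["pixels"],cv2.COLOR_RGB2BGR)
im=cv2.resize(im,None,fx=4,fy=4,interpolation=cv2.INTER_CUBIC);it=cv2.resize(it,None,fx=4,fy=4,interpolation=cv2.INTER_CUBIC)
def dr(c,col):
    for S,I in((s,im),(t,it)): cv2.polylines(I,[np.int32((circ(S,*c)+.5)*4)],True,col,1)
for n,p in R.items():
    d,h=ROLL[n];c,w=core(s,(p[0]*k,p[1]*k),5 if n!='tiny' else 3.2,h);print("roll",n,np.round(c,1),w.round(4))
    dr((*w,h,d),(0,0,255));dr((*w,0,d),(255,0,0))
for n,p in D.items():
    c,st,w=disc(s,(p[0]*k,p[1]*k),0,.009);print("dish",n,c.round(1),st,w.round(4))
    dr((*w,.012,DISH[n]),(0,0,255))
for n,p,h in(("glue",(215,282),.1),("dropper",(293,280),.1)):
    print(n,ray(s,p[0]*k,p[1]*k,h).round(3))
a=im[150*4:250*4,95*4:295*4];b=im[150*4:250*4,225*4:425*4]
cv2.imwrite("pics/ta.png",np.vstack([a[:300+100],b])[:, :][:800].copy()) if 0 else None
cv2.imwrite("pics/ta.png",cv2.resize(np.vstack([im[160*4:235*4,95*4:265*4],im[160*4:250*4,255*4:425*4]]),None,fx=.9,fy=.9))
cv2.imwrite("pics/sa.png",it[130*4:280*4,200*4:340*4])
E
```

```text
roll medium [114.3 223.6] [0.3836 0.3419]
roll large [341.1 184. ] [ 0.5081 -0.2776]
roll small [356.2 229.9] [ 0.384  -0.3233]
roll tiny [384.2 192. ] [ 0.4913 -0.4022]
dish large [164.8 227. ] [151 213  29  29 683] [0.3786 0.2082]
dish medium [286.  184.3] [274 172  25  25 487] [ 0.5078 -0.1293]
dish small [237.5 183.4] [228 174  20  20 333] [0.5067 0.0076]
dish tiny [311.4 228. ] [304 220  16  17 214] [ 0.3866 -0.2031]
glue [0.498 0.267]
dropper [0.504 0.135]
```

View pics/ta.png

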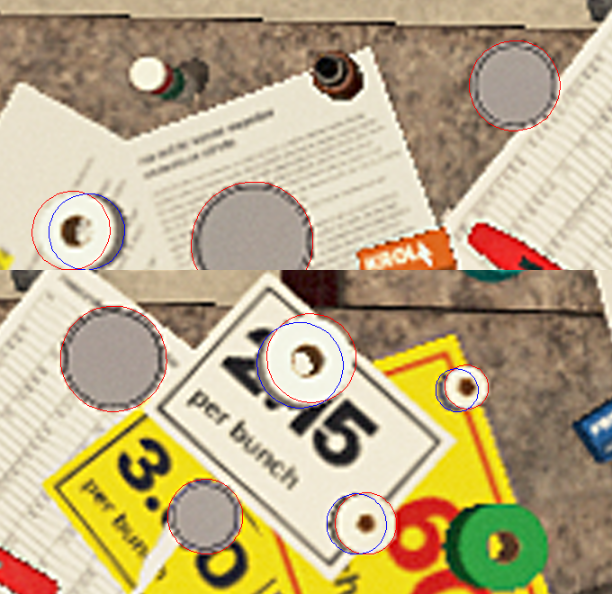

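View pics/sa.png

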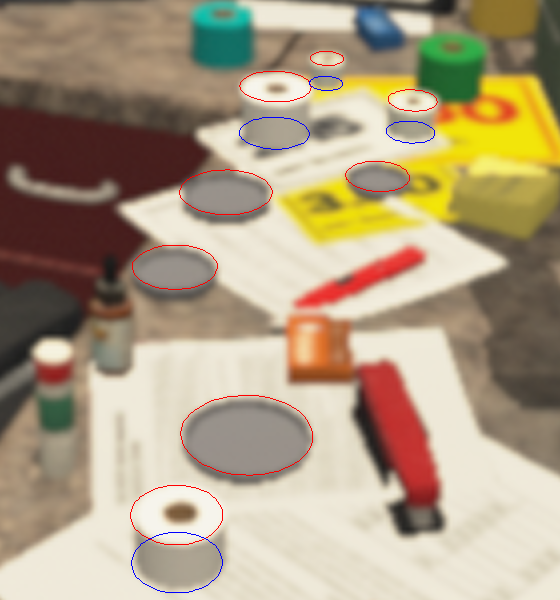

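The overlay shows the dishes fit well. The roll guesses are off by a few mm because the core shading is two-toned, so I'll refine the rolls by edge fitting over both views.

```bash
cat >> h.py <<'E'
def edge(s):
    p=cv2.GaussianBlur(s["pixels"].astype(np.float32),(0,0),.7)
    gx=np.abs(cv2.Sobel(p,cv2.CV_32F,1,0)).max(2);gy=np.abs(cv2.Sobel(p,cv2.CV_32F,0,1)).max(2)
    return np.minimum(np.hypot(gx,gy),250)
def samp(G,q): return cv2.remap(G,np.float32(q[:,:1]),np.float32(q[:,1:]),cv2.INTER_LINEAR).mean()
def fitroll(shots,n,x0,y0,r=.010,z0=0):
    d,h=ROLL[n];Gs=[edge(s) for s in shots];out=[]
    g=np.arange(-r,r+1e-4,.001)
    A=np.zeros((len(shots),len(g),len(g)))
    for k,(s,G) in enumerate(zip(shots,Gs)):
        for i,a in enumerate(g):
            for j,b in enumerate(g):
                c1=circ(s,x0+a,y0+b,z0+h,d);c2=circ(s,x0+a,y0+b,z0,d)
                hull=cv2.convexHull(np.float32(np.vstack([c1,c2])))[:,0]
                A[k,i,j]=samp(G,c1)+samp(G,hull)
    f=lambda M:(lambda q:(round(x0+g[q[0]],4),round(y0+g[q[1]],4)))(np.unravel_index(M.argmax(),M.shape))
    return f(A.sum(0)),[f(M) for M in A]
E
python3 - <<'E'
from h import *
s=imaging.snapshot("top"); t=imaging.snapshot("side")
for n,x,y in(("tiny",.4913,-.4022),("small",.384,-.3233),("medium",.3836,.3379),("large",.5081,-.2776)):
    print(n,fitroll([s,t],n,x,y))
E
```

```text
tiny ((np.float64(0.4913), np.float64(-0.4022)), [(np.float64(0.4913), np.float64(-0.4022)), (np.float64(0.4903), np.float64(-0.4002))])
small ((np.float64(0.384), np.float64(-0.3243)), [(np.float64(0.385), np.float64(-0.3243)), (np.float64(0.383), np.float64(-0.3303))])
medium ((np.float64(0.3826), np.float64(0.3379)), [(np.float64(0.3836), np.float64(0.3379)), (np.float64(0.3816), np.float64(0.3399))])
large ((np.float64(0.5061), np.float64(-0.2736)), [(np.float64(0.5071), np.float64(-0.2746)), (np.float64(0.5051), np.float64(-0.2716))])
```

Tool yaw of 90° makes tool x equal world y and tool y equal world x. I'll turn first, then move over the tiny roll.

Request:
play_rows([
  [0,0,0,-0.145],
  [0,0,0,-0.145],
  [0,0,0,-0.145],
  [0,0,0,-0.145],
  [0,0,0,-0.145],
  [0,0,0,-0.145],
  [0,0,0,-0.145],
  [0,0,0,-0.143],
  [2.85,4,0,0],
  [2.85,4,0,0],
  [2.85,4,0,0],
  [2.85,4,0,0],
  [2.85,4,0,0],
  [2.85,4,0,0],
  [0,0,3,0],
  [0,0,3,0],
  [0,0,0,0],
  [0,0,0,0],
], claw=0)

```text
clock: 3.1
eef_pos: [0.4904, -0.4013, 0.1898]
ee_rot: [0.707, 0.707, -0.0, -0.001]
force: [-0.2, -0.4, -0.9]
width: 0.995
grip_force: 0.0
```

Request:
play_rows([
  [0,0,4,0],
  [0,0,4,0],
  [0,0,3,0],
  [0,0,2.5,0],
  [0,0,1.5,0],
  [0,0,1,0],
  [0,0,0,0],
  [0,0,0,0],
])

```text
clock: 3.9
eef_pos: [0.4916, -0.4026, 0.0318]
ee_rot: [0.707, 0.707, 0.0, 0.001]
force: [0.9, -0.1, -0.1]
width: 1.006
grip_force: 0.0
```

Request:
play_rows([
  [0,0,0,0],
  [0,0,0,0],
  [0,0,0,0],
  [0,0,0,0],
  [0,0,0,0],
  [0,0,0,0],
  [0,0,0,0],
  [0,0,0,0],
], claw=1)

```text
clock: 4.7
eef_pos: [0.4914, -0.4021, 0.0313]
ee_rot: [0.707, 0.707, 0.0, 0.001]
force: [-0.1, 0.1, 5.7]
width: 0.371
grip_force: 60.0
```

Request:
play_rows([
  [0,0,-1,0],
  [0,0,-3,0],
  [0,0,-3,0],
  [0,0,0,0],
  [0,0,0,0],
])

```text
clock: 5.2
eef_pos: [0.4908, -0.4016, 0.101]
ee_rot: [0.707, 0.707, 0.0, 0.001]
force: [0.2, -0.0, -0.8]
width: 0.374
grip_force: 59.7
```

```bash
python3 - <<'E'
from h import *
s=imaging.snapshot("top");t=imaging.snapshot("side")
x,y,z=bot.read_state()["eef_pos"];print(x,y,z,bot.read_state()["force"])
f=lambda S,a:cv2.resize(S["pixels"][a:a+110,240:380,::-1],None,fx=4,fy=4,interpolation=cv2.INTER_CUBIC)
I=f(t,90)
for zz in(z-.0313,z-.0033): cv2.polylines(I,[np.int32(((circ(t,x,y,zz,.034)+.5)-[240,90])*4)],True,(0,0,255),1)
cv2.imwrite("pics/g1.png",I)
E
```

```text
0.4895796471556591 -0.4004550361896173 0.09880679178345948 [ 0.9885994  -0.01812705 -0.928833  ]
```

View pics/g1.png

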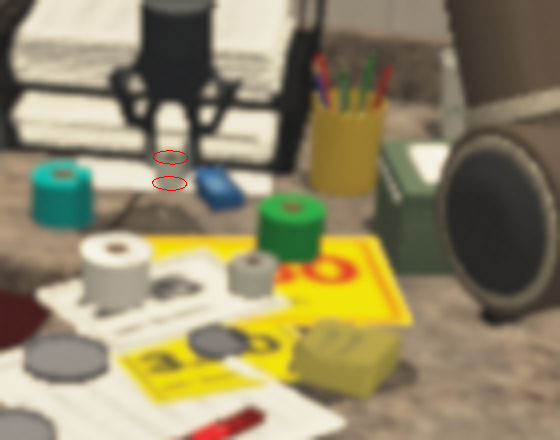

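The roll is held and sits where predicted. Carrying it to the tiny dish.

Request:
play_rows([
  [3.96,-2.08,0,0],
  [3.96,-2.08,0,0],
  [3.96,-2.08,0,0],
  [3.96,-2.08,0,0],
  [3.96,-2.08,0,0],
  [0,0,0,0],
  [0,0,2,0],
  [0,0,2,0],
  [0,0,1,0],
  [0,0,0.7,0],
  [0,0,0.5,0],
  [0,0,0,0],
  [0,0,0,0],
])

```text
clock: 6.6
eef_pos: [0.3871, -0.2039, 0.0385]
ee_rot: [0.707, 0.707, 0.0, 0.0]
force: [0.5, -0.5, -0.8]
width: 0.372
grip_force: 59.8
```

Request:
play_rows([
  [0,0,0.15,0],
  [0,0,0,0],
  [0,0,0,0],
])

```text
clock: 6.9
eef_pos: [0.3873, -0.2039, 0.0372]
ee_rot: [0.707, 0.707, 0.0, 0.001]
force: [-0.5, -0.3, 0.7]
width: 0.374
grip_force: 59.9
```

Request:
play_rows([
  [0,0,0,0],
  [0,0,0,0],
  [0,0,0,0],
  [0,0,0,0],
  [0,0,0,0],
  [0,0,-1.5,0],
  [0,0,-3,0],
  [0,0,-4,0],
  [0,0,-4,0],
  [0,0,0,0],
], claw=0)

```text
clock: 7.9
eef_pos: [0.3907, -0.2061, 0.1674]
ee_rot: [0.707, 0.707, 0.001, 0.006]
force: [1.1, 0.3, -0.4]
width: 0.998
grip_force: 0.0
```

```bash
python3 - <<'E'
from h import *
print(bot.read_state()["eef_pos"],bot.read_state()["force"])
s=imaging.snapshot("top");t=imaging.snapshot("side")
f=lambda S,u,v:cv2.resize(S["pixels"][v:v+100,u:u+130,::-1],None,fx=4,fy=4,interpolation=cv2.INTER_CUBIC)
a=f(s,270,155);b=f(t,220,110)
for n,x,y in(("small",.384,-.324),("large",.506,-.274)):print(n,fitroll([s,t],n,x,y,.006))
cv2.imwrite("pics/p1.png",cv2.resize(np.hstack([a,b]),None,fx=.76,fy=.76))
E
```

```text
[ 0.39072861 -0.20611261  0.16736205] [ 1.14723595  0.33938013 -0.39943646]
small ((np.float64(0.381), np.float64(-0.327)), [(np.float64(0.381), np.float64(-0.327)), (np.float64(0.383), np.float64(-0.33))])
large ((np.float64(0.507), np.float64(-0.274)), [(np.float64(0.509), np.float64(-0.275)), (np.float64(0.505), np.float64(-0.272))])
```

View pics/p1.png

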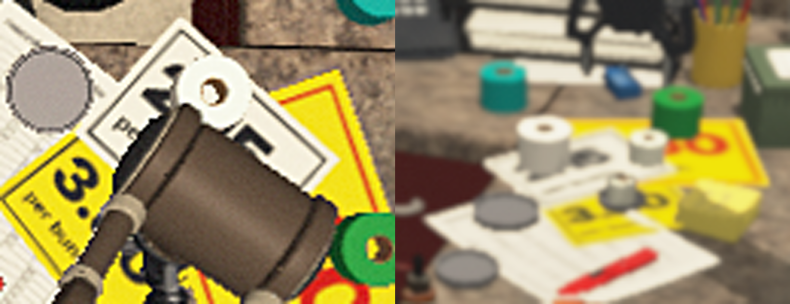

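The tiny roll stands in its dish. Next the small roll.

Request:
play_rows([
  [-4.1,-0.1,0,0],
  [-4.1,-0.1,0,0],
  [-4,-0.1,0,0],
  [0,0,0,0],
  [0,0,4,0],
  [0,0,4,0],
  [0,0,2.5,0],
  [0,0,1.5,0],
  [0,0,1,0],
  [0,0,0,0],
  [0,0,0,0],
])

```text
clock: 9.1
eef_pos: [0.3836, -0.3251, 0.0316]
ee_rot: [0.707, 0.707, 0.0, -0.0]
force: [0.7, 0.1, 0.5]
width: 0.998
grip_force: 0.0
```

Request:
play_rows([
  [0,0,0,0],
  [0,0,0,0],
  [0,0,0,0],
  [0,0,0,0],
  [0,0,0,0],
  [0,0,0,0],
], claw=1)

```text
clock: 9.7
eef_pos: [0.3847, -0.3265, 0.0332]
ee_rot: [0.707, 0.707, 0.0, 0.001]
force: [-0.4, 0.6, 6.4]
width: 0.526
grip_force: 61.6
```

Request:
play_rows([
  [0,0,-1,0],
  [0,0,-3,0],
  [0,0,-4,0],
  [3.7,1.37,0,0],
  [3.7,1.37,0,0],
  [3.7,1.37,0,0],
  [3.7,1.37,0,0],
  [3.7,1.37,0,0],
  [3.7,1.37,0,0],
  [3.7,1.37,0,0],
  [3.7,1.37,0,0],
  [3.7,1.37,0,0],
  [0,0,0,0],
  [0,0,2,0],
  [0,0,2,0],
  [0,0,1.7,0],
  [0,0,1,0],
  [0,0,0.5,0],
  [0,0,0,0],
  [0,0,0,0],
])

```text
clock: 11.7
eef_pos: [0.5076, 0.0071, 0.0403]
ee_rot: [0.707, 0.707, 0.0, 0.001]
force: [-0.1, -0.6, -1.1]
width: 0.527
grip_force: 61.2
```

Request:
play_rows([
  [0,0,0.15,0],
  [0,0,0,0],
  [0,0,0,0],
])

```text
clock: 12.0
eef_pos: [0.5079, 0.0073, 0.0392]
ee_rot: [0.707, 0.707, 0.0, 0.001]
force: [-1.4, -1.2, 5.3]
width: 0.525
grip_force: 61.9
```

Request:
play_rows([
  [0,0,0,0],
  [0,0,0,0],
  [0,0,0,0],
  [0,0,0,0],
  [0,0,0,0],
  [0,0,-1.5,0],
  [0,0,-3,0],
  [0,0,-4,0],
  [0,0,-4,0],
  [0,0,-3,0],
  [0,0,0,0],
], claw=0)

```text
clock: 13.1
eef_pos: [0.5109, 0.0073, 0.1986]
ee_rot: [0.707, 0.707, 0.004, 0.004]
force: [1.3, 0.2, 0.8]
width: 0.999
grip_force: 0.0
```

Request:
play_rows([
  [3.7,-1.4,0,0],
  [3.7,-1.4,0,0],
  [3.7,-1.4,0,0],
  [3.7,-1.4,0,0],
  [3.7,-1.4,0,0],
  [3.7,-1.4,0,0],
  [3.7,-1.4,0,0],
  [3.7,-1.4,0,0],
  [3.4,-1.2,0,0],
  [0,0,0,0],
  [0,0,0,0],
])

```text
clock: 14.2
eef_pos: [0.382, 0.3375, 0.192]
ee_rot: [0.706, 0.708, -0.001, 0.0]
force: [0.1, -0.3, -0.5]
width: 0.998
grip_force: 0.0
```

```bash
python3 - <<'E'
from h import *
print(bot.read_state()["eef_pos"],bot.read_state()["force"])
s=imaging.snapshot("top");t=imaging.snapshot("side")
I=cv2.resize(s["pixels"][160:250,215:405,::-1],None,fx=4,fy=4,interpolation=cv2.INTER_CUBIC)
for n,x,y in(("tiny",.387,-.203),("small",.507,.008)):
    r=fitroll([s,t],n,x,y,.008,.006);print(n,r)
    cv2.polylines(I,[np.int32(((circ(s,*r[0],.006+ROLL[n][1],ROLL[n][0])+.5)-[215,160])*4)],True,(0,0,255),1)
print(fitroll([s],"large",.507,-.274,.006))
cv2.imwrite("pics/p2.png",I)
E
```

```text
[0.38196644 0.33746868 0.19199968] [ 0.09269415 -0.27993186 -0.45775837]
tiny ((np.float64(0.379), np.float64(-0.195)), [(np.float64(0.387), np.float64(-0.206)), (np.float64(0.379), np.float64(-0.195))])
small ((np.float64(0.509), np.float64(0.011)), [(np.float64(0.51), np.float64(0.011)), (np.float64(0.505), np.float64(0.016))])
((np.float64(0.507), np.float64(-0.275)), [(np.float64(0.507), np.float64(-0.275))])
```

View pics/p2.png

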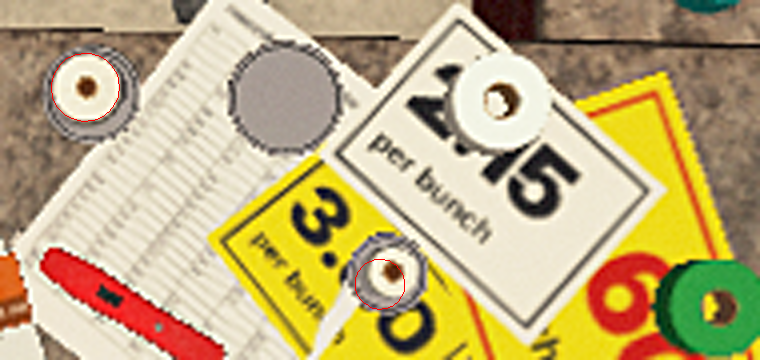

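Both small rolls stand in their dishes. Next the medium roll.

Request:
play_rows([
  [0,0,4,0],
  [0,0,4,0],
  [0,0,3,0],
  [0,0,2.5,0],
  [0,0,1.6,0],
  [0,0,1,0],
  [0,0,0,0],
  [0,0,0,0],
])

```text
clock: 15.1
eef_pos: [0.3837, 0.3372, 0.0327]
ee_rot: [0.707, 0.707, 0.0, 0.0]
force: [0.5, -0.1, 0.0]
width: 0.998
grip_force: 0.0
```

Request:
play_rows([
  [0,0,0,0],
  [0,0,0,0],
  [0,0,0,0],
  [0,0,0,0],
  [0,0,0,0],
  [0,0,0,0],
], claw=1)

```text
clock: 15.7
eef_pos: [0.3842, 0.3384, 0.034]
ee_rot: [0.707, 0.707, 0.001, 0.0]
force: [-0.2, -0.9, 5.6]
width: 0.676
grip_force: 64.7
```

Request:
play_rows([
  [0,0,-1,0],
  [0,0,-3,0],
  [0,0,-4,0],
  [0,0,-4,0],
  [0,0,-4,0],
  [-3.89,1.04,0,0],
  [-3.89,1.04,0,0],
  [-3.89,1.04,0,0],
  [-3.89,1.04,0,0],
  [-3.89,1.04,0,0],
  [-3.89,1.04,0,0],
  [-3.89,1.04,0,0],
  [-3.89,1.04,0,0],
  [-3.89,1.04,0,0],
  [-3.89,1.04,0,0],
  [-3.89,1.04,0,0],
  [-3.89,1.04,0,0],
  [0,0,0,0],
  [0,0,0,0],
])

```text
clock: 17.6
eef_pos: [0.5074, -0.1299, 0.1924]
ee_rot: [0.708, 0.706, 0.0, -0.0]
force: [-0.1, -0.2, -1.7]
width: 0.684
grip_force: 64.6
```

Request:
play_rows([
  [0,0,4,0],
  [0,0,4,0],
  [0,0,3,0],
  [0,0,2.2,0],
  [0,0,1.5,0],
  [0,0,0.5,0],
  [0,0,0,0],
  [0,0,0,0],
])

```text
clock: 18.4
eef_pos: [0.5087, -0.129, 0.0413]
ee_rot: [0.707, 0.707, 0.0, 0.001]
force: [0.5, -0.5, 0.2]
width: 0.687
grip_force: 64.5
```

Request:
play_rows([
  [0,0,0.17,0],
  [0,0,0,0],
  [0,0,0,0],
])

```text
clock: 18.7
eef_pos: [0.5089, -0.1294, 0.0399]
ee_rot: [0.707, 0.707, 0.001, 0.001]
force: [-0.5, 1.5, 6.2]
width: 0.679
grip_force: 65.1
```

Request:
play_rows([
  [0,0,0,0],
  [0,0,0,0],
  [0,0,0,0],
  [0,0,0,0],
  [0,0,0,0],
  [0,0,-1.5,0],
  [0,0,-3,0],
  [0,0,-4,0],
  [0,0,-4,0],
  [0,0,0,0],
  [-4.85,0,0,0],
  [-4.85,0,0,0],
  [-4.85,0,0,0],
  [0,0,0,0],
  [0,0,0,0],
], claw=0)

```text
clock: 20.2
eef_pos: [0.5072, -0.2756, 0.1634]
ee_rot: [0.708, 0.706, 0.0, -0.001]
force: [0.1, 0.5, -0.2]
width: 1.002
grip_force: 0.0
```

```bash
python3 - <<'E'
from h import *
print(bot.read_state()["eef_pos"],bot.read_state()["force"])
s=imaging.snapshot("top");t=imaging.snapshot("side")
print(fitroll([s],"medium",.508,-.129,.008,.006),fitroll([t],"medium",.508,-.129,.008,.006),fitroll([t],"large",.507,-.274,.008))
a=cv2.resize(s["pixels"][160:250,215:405,::-1],None,fx=3,fy=3,interpolation=cv2.INTER_CUBIC)
b=cv2.resize(t["pixels"][110:200,200:330,::-1],None,fx=3,fy=3,interpolation=cv2.INTER_CUBIC)
cv2.imwrite("pics/p3.png",cv2.resize(np.hstack([a,b]),None,fx=.83,fy=.83))
E
```

```text
[ 0.50720604 -0.27557876  0.16344303] [ 0.11626174  0.53269418 -0.17689017]
((np.float64(0.51), np.float64(-0.129)), [(np.float64(0.51), np.float64(-0.129))]) ((np.float64(0.509), np.float64(-0.128)), [(np.float64(0.509), np.float64(-0.128))]) ((np.float64(0.505), np.float64(-0.272)), [(np.float64(0.505), np.float64(-0.272))])
```

View pics/p3.png

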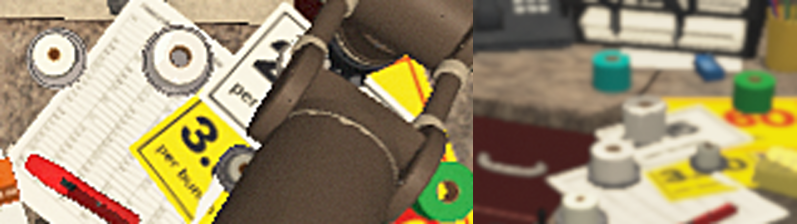

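The medium roll is centred in its dish. Now the large one.

Request:
play_rows([
  [0,0,4,0],
  [0,0,3.2,0],
  [0,0,2.5,0],
  [0,0,2,0],
  [0,0,1,0],
  [0,0,0,0],
  [0,0,0,0],
])

```text
clock: 21.0
eef_pos: [0.5084, -0.2744, 0.0372]
ee_rot: [0.707, 0.707, 0.0, 0.0]
force: [0.4, -0.9, 0.8]
width: 1.0
grip_force: 0.0
```

Request:
play_rows([
  [0,0,0,0],
  [0,0,0,0],
  [0,0,0,0],
  [0,0,0,0],
  [0,0,0,0],
  [0,0,0,0],
], claw=1)

```text
clock: 21.6
eef_pos: [0.5092, -0.2756, 0.0385]
ee_rot: [0.707, 0.707, 0.0, 0.002]
force: [-0.1, 0.0, 6.4]
width: 0.774
grip_force: 67.6
```

Request:
play_rows([
  [0,0,-1,0],
  [0,0,-3,0],
  [0,0,-4,0],
  [0,0,-4,0],
  [0,0,-3,0],
  [3.71,-0.99,0,0],
  [3.71,-0.99,0,0],
  [3.71,-0.99,0,0],
  [3.71,-0.99,0,0],
  [3.71,-0.99,0,0],
  [3.71,-0.99,0,0],
  [3.71,-0.99,0,0],
  [3.71,-0.99,0,0],
  [3.71,-0.99,0,0],
  [3.71,-0.99,0,0],
  [3.71,-0.99,0,0],
  [3.71,-0.99,0,0],
  [3.71,-0.99,0,0],
  [0,0,0,0],
  [0,0,0,0],
])

```text
clock: 23.6
eef_pos: [0.3785, 0.2078, 0.1866]
ee_rot: [0.706, 0.708, -0.0, 0.0]
force: [-0.9, -0.5, -1.2]
width: 0.779
grip_force: 67.4
```

Request:
play_rows([
  [0,0,4,0],
  [0,0,4,0],
  [0,0,3,0],
  [0,0,1.7,0],
  [0,0,1,0],
  [0,0,0.5,0],
  [0,0,0,0],
  [0,0,0,0],
])

```text
clock: 24.4
eef_pos: [0.3804, 0.2075, 0.0455]
ee_rot: [0.707, 0.707, 0.001, 0.001]
force: [0.3, 0.4, -1.0]
width: 0.78
grip_force: 67.2
```

Request:
play_rows([
  [0,0,0.17,0],
  [0,0,0,0],
  [0,0,0,0],
])

```text
clock: 24.7
eef_pos: [0.3805, 0.2078, 0.0445]
ee_rot: [0.707, 0.707, 0.001, 0.001]
force: [-0.8, -1.0, 8.3]
width: 0.78
grip_force: 68.2
```

Request:
play_rows([
  [0,0,0,0],
  [0,0,0,0],
  [0,0,0,0],
  [0,0,0,0],
  [0,0,0,0],
  [0,0,-1.5,0],
  [0,0,-3,0],
  [0,0,-4,0],
  [0,0,-4,0],
  [0,0,-4,0],
  [-3.5,0,0,0],
  [-4,0,0,0],
  [-4,0,0,0],
  [-3,0,0,0],
  [0,0,0,0],
  [0,0,0,0],
], claw=0)

```text
clock: 26.3
eef_pos: [0.379, 0.0622, 0.2078]
ee_rot: [0.708, 0.706, 0.0, -0.0]
force: [-0.4, -0.2, -0.2]
width: 1.002
grip_force: 0.0
```

```bash
python3 - <<'E'
from h import *
print(bot.read_state()["eef_pos"],bot.read_state()["force"])
s=imaging.snapshot("top");t=imaging.snapshot("side")
print(fitroll([s],"large",.379,.208,.008,.006),fitroll([t],"large",.379,.208,.008,.006))
a=cv2.resize(s["pixels"][150:250,100:405,::-1],(790,259),interpolation=cv2.INTER_CUBIC)
b=cv2.resize(t["pixels"][120:280,180:340,::-1],(340,340),interpolation=cv2.INTER_CUBIC)
I=np.zeros((600,790,3),np.uint8);I[:259]=a;I[260:,:340]=b;I[260:,350:690]=cv2.resize(t["pixels"][125:210,230:315,::-1],(340,340),interpolation=cv2.INTER_CUBIC)
cv2.imwrite("pics/p4.png",I)
E
```

```text
[0.37904218 0.06223866 0.20780357] [-0.38956401 -0.21241426 -0.21074324]
((np.float64(0.371), np.float64(0.209)), [(np.float64(0.371), np.float64(0.209))]) ((np.float64(0.379), np.float64(0.211)), [(np.float64(0.379), np.float64(0.211))])
```

View pics/p4.png

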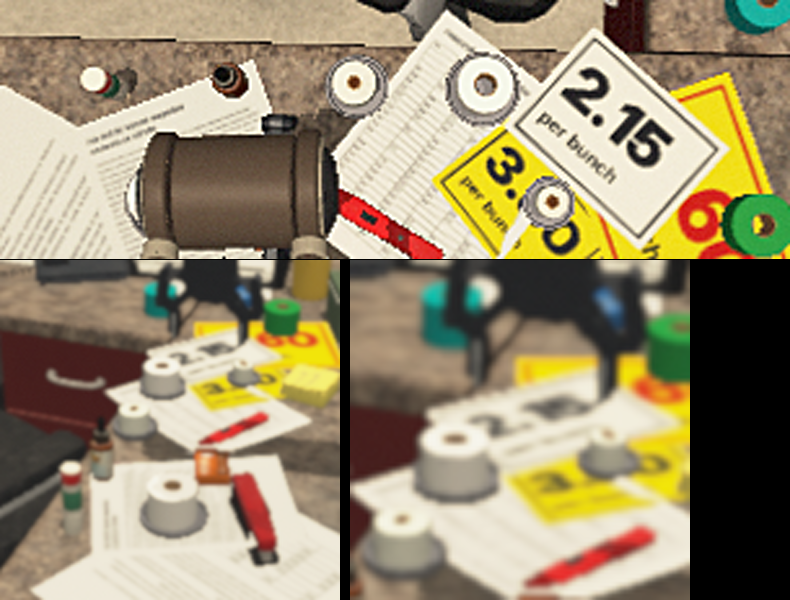

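All four rolls stand in their dishes. The glue stick (98,80) and dropper (230,78) are still upright, and the gripper is clear.

```bash
python3 -c "
from cell import bot
print(bot.hand_in())"
```

```text
the job is handed in; nothing more can be done
None
```

Each of the four white rolls is in its matching dish, placed smallest to largest. In the last pictures all four stood flat and the glue stick and dropper bottle were still upright where they were; the job is handed in at about 26 s on the clock, and no verdict was returned.

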